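# Change over the varnish sample vials in the drying box

## Task

Change over the varnish samples: take every dried, cork-stoppered vial out of the drying box and stand it in a hole of the beech stand, and put every fresh, screw-capped vial from the stand into a hole of the box, each pushed right down to the bottom of its hole (any free hole will do). When all are changed over, swing the box's top door over and press it shut until it snaps onto its catch. Keep the vials upright and leave the other things on the bench alone.

Things in the scene. Friction and masses are not known exactly. Their poses are not given: they have to be found in the camera images.
- box: Drying box, fixed to the bench: grey open-topped case 160 x 230 x 98 mm (its x, y, z), walls 10 mm thick, with a plywood rack block inside. Origin: centre of its underside, on the bench; z up; +x points to the hinge side, away from the robot, and the catch is on the -x side. The rim, 98 mm up, is about 10 mm above the tops of seated vials.
- box_rack (a point): Centre of the top of the box's rack block, 50 mm above the box's origin, axes as the box. The block has 6 round blind holes, 23 mm across and 42 mm deep (floors 8 mm above the bench), at x = -25 and +25 mm, y = -60, 0 and +60 mm from this point.
- stand: Bench stand: loose drilled block of pale beech, 110 x 180 x 50 mm, about 0.9 kg. Origin: centre of its underside; z up.
- stand_rack (a point): Centre of the top of the stand, 50 mm above its origin, axes as the stand. It has 6 round blind holes, 23 mm across and 42 mm deep (floors 8 mm above the bench), at x = -25 and +25 mm, y = -60, 0 and +60 mm from this point.
- door (a joint): Top door of the drying box, rad: 0 = shut, grows as it swings up and back about its far edge, to 2.3. The stiff hinge holds it (about 0.3 N m) wherever it is left. A sprung roller catch at the middle of the front edge resists from about 0.05 rad; pressing with about 5 N near the front edge snaps it over, and it then holds the door at 0.
- door_edge (a point): Point on the door's outer (upper) face at the middle of its free edge, 164 mm from the hinge axis. The door is a panel 8 mm thick and 230 mm wide; a 13 mm steel lip, 80 mm wide, stands out beyond this edge.
- door_hinge (a point): Middle of the door's hinge axis, fixed on the box at z = 98 mm, 84 mm to +x of the box's centre. The axis runs along the box's y. At door angle a the free edge lies 164 mm from here, at -cos(a) along the box's x and sin(a) up.
- fresh_1: Vial 1 of up to 4; may be absent. Fresh sample: upright amber vial 20 mm across with a flat black screw cap (fixed, 24 mm across, 22 mm high, its lower edge 58 mm up), 80 mm tall in all, about 40 g. It starts in the stand. Origin: centre of its underside; z up along the vial. Grip it by the cap, from above.
- fresh_2: Vial 2 of up to 4; may be absent. Fresh sample: upright amber vial 20 mm across with a flat black screw cap (fixed, 24 mm across, 22 mm high, its lower edge 58 mm up), 80 mm tall in all, about 40 g. It starts in the stand. Origin: centre of its underside; z up along the vial. Grip it by the cap, from above.
- fresh_3: Vial 3 of up to 4; may be absent. Fresh sample: upright amber vial 20 mm across with a flat black screw cap (fixed, 24 mm across, 22 mm high, its lower edge 58 mm up), 80 mm tall in all, about 40 g. It starts in the stand. Origin: centre of its underside; z up along the vial. Grip it by the cap, from above.
- fresh_4: Vial 4 of up to 4; may be absent. Fresh sample: upright amber vial 20 mm across with a flat black screw cap (fixed, 24 mm across, 22 mm high, its lower edge 58 mm up), 80 mm tall in all, about 40 g. It starts in the stand. Origin: centre of its underside; z up along the vial. Grip it by the cap, from above.
- cured_1: Vial 1 of up to 3; may be absent. Dried sample: upright amber vial 20 mm across with a narrow cork stopper (fixed, 14 mm across at the vial, 16 mm at its top, 26 mm high from 58 mm up), 84 mm tall in all, about 40 g. It starts in the box. Origin: centre of its underside; z up along the vial. Grip it by the stopper, from above.
- cured_2: Vial 2 of up to 3; may be absent. Dried sample: upright amber vial 20 mm across with a narrow cork stopper (fixed, 14 mm across at the vial, 16 mm at its top, 26 mm high from 58 mm up), 84 mm tall in all, about 40 g. It starts in the box. Origin: centre of its underside; z up along the vial. Grip it by the stopper, from above.
- cured_3: Vial 3 of up to 3; may be absent. Dried sample: upright amber vial 20 mm across with a narrow cork stopper (fixed, 14 mm across at the vial, 16 mm at its top, 26 mm high from 58 mm up), 84 mm tall in all, about 40 g. It starts in the box. Origin: centre of its underside; z up along the vial. Grip it by the stopper, from above.
- mug: Bystander: white mug, 92 x 127 x 95 mm. Origin at the centre of its underside. Leave it alone.
- tape_roll: Bystander: roll of masking tape lying flat, 104 mm across, 24 mm high. Origin at the centre of its underside. Leave it alone.
- tape_measure: Bystander: yellow and black tape measure, 33 x 85 x 70 mm. Origin at the centre of its underside. Leave it alone.
- screwdriver: Bystander: screwdriver lying behind the work, 212 mm long, 31 mm thick. Origin at the centre of its underside. Leave it alone.
Things that resemble listed ones, but are neither listed nor needed, are in the scene too. What is shaped like the fresh_2 but purple is not meant.

How it is judged:
On the way, in this order (a step that is already met when the one before it is completed fails the run):
1. every dried vial is seated in the stand and every fresh vial is seated in the box (z of fresh_1 in the frame of box between 0.003 and 0.013 m and x of fresh_1 in the frame of box between -0.04 and 0.04 m and y of fresh_1 in the frame of box between -0.075 and 0.075 m and angle between the z axis of each of fresh_1, fresh_2, fresh_3, fresh_4 and the z axis of box, either way round below 0.17 rad and z of fresh_2 in the frame of box between 0.003 and 0.013 m and x of fresh_2 in the frame of box between -0.04 and 0.04 m and y of fresh_2 in the frame of box between -0.075 and 0.075 m and z of fresh_3 in the frame of box between 0.003 and 0.013 m and x of fresh_3 in the frame of box between -0.04 and 0.04 m and y of fresh_3 in the frame of box between -0.075 and 0.075 m and z of fresh_4 in the frame of box between 0.003 and 0.013 m and x of fresh_4 in the frame of box between -0.04 and 0.04 m and y of fresh_4 in the frame of box between -0.075 and 0.075 m and z of cured_1 in the frame of stand between 0.003 and 0.013 m and x of cured_1 in the frame of stand between -0.04 and 0.04 m and y of cured_1 in the frame of stand between -0.075 and 0.075 m and angle between the z axis of each of cured_1, cured_2, cured_3 and the z axis of stand, either way round below 0.17 rad and z of cured_2 in the frame of stand between 0.003 and 0.013 m and x of cured_2 in the frame of stand between -0.04 and 0.04 m and y of cured_2 in the frame of stand between -0.075 and 0.075 m and z of cured_3 in the frame of stand between 0.003 and 0.013 m and x of cured_3 in the frame of stand between -0.04 and 0.04 m and y of cured_3 in the frame of stand between -0.075 and 0.075 m), for 0.2 s.
2. the door is shut on its catch (value of joint door below 0.02 rad), for 0.2 s.
At the end, for the whole second after the job is handed in: Every dried vial stands in a hole of the stand and every fresh vial in a hole of the box, upright (within 0.17 rad of its rack) and down to the hole's floor (within 5 mm); the door is shut within 0.02 rad; the stand lies flat on the bench and all is at rest (all of step 1 and value of joint door below 0.02 rad and angle between stand's own z axis and vertical below 0.1 rad and height (world z) of stand below 0.01 m and linear speed of each of fresh_1, fresh_2, fresh_3, fresh_4, cured_1, cured_2, cured_3, stand below 0.03 m/s); the robot touches nothing.
It fails at once if the mug was moved by more than 4 cm (distance of mug from where it was at the start of the episode above 0.04 m).
It fails at once if the roll of tape was moved by more than 4 cm (distance of tape_roll from where it was at the start of the episode above 0.04 m).
It fails at once if the tape measure was moved by more than 4 cm (distance of tape_measure from where it was at the start of the episode above 0.04 m).
It fails at once if the screwdriver was moved by more than 4 cm (distance of screwdriver from where it was at the start of the episode above 0.04 m).
It fails at once if a vial was tipped over (angle between any of fresh_1, fresh_2, fresh_3, fresh_4, cured_1, cured_2, cured_3's own z axis and vertical above 0.9 rad).
Of fresh_1, fresh_2, fresh_3, fresh_4 only 3 to 4 are there at a start; the rules pass over those that are not, and their reading is None.
Of cured_1, cured_2, cured_3 only 2 to 3 are there at a start; the rules pass over those that are not, and their reading is None.
At some moment in a run one of stand may be knocked a few centimetres aside while the robot is not near it.
It also fails if it takes over 210 s, if anything falls off the work surface, if the arm or the gripper's body presses on something with over 40 N, if the wrist force passes 120 N, or if a joint passes its speed limit or range.

## Robot

A 6-joint arm with a two-finger parallel gripper is mounted at the origin on a cart in front of the work surface, level with it; the furniture and walls round the work are solid. World frame = base frame: x ahead of the robot, y to its left, z up, the work surface at z = 0. Lengths are in m, angles in rad, forces in N, time in s.
With the tool pointing down it reaches from about 0.35 to 0.775 m from the base axis. Payload 5.5 kg.
Tool frame: the origin (TCP) lies at the very end of the fingers, on their centre line; the grasp point (between the pads) lies 19 mm behind it; z points along the fingers, y is the line along which they close (so a half turn about z gives the same grasp; the last joint's range is limited). The gripper opens to 85 mm and grips with 20 to 120 N. Pads are 22 mm wide; open, the fingers measure 114 mm over their backs; the gripper's body (76 mm by 85 mm) begins 54 mm behind the grasp point. The pads swing forward as they close: fully open they stand 13 mm farther back than shut.
Start: joints at [-1.271, 0.313, 0.046, 1.304, 0, 1.431], TCP at [0.245, -0.52, 0.231] pointing down, gripper open.
Joint ranges: [-2.76, 2.76], [-0.86, 1.69], [-1.03, 1.26], [-2.2, 2.34], [-1.47, 1.5], [-3.14, 3.14]. Speed limits (rad/s): [2.57, 2.57, 3.14, 3.14, 3.14, 3.14].

## Interface

Orientations are given as a unit quaternion [w, x, y, z].
In Python, from workcell import env, cams, ticket, spotter gives the robot as it stands.
- The arm moves only by the tool jog_arm, never from a script. Its argument "increments" is a list that holds one entry, the list of rows, each a list of 7 numbers: the shift along the tool's x, y, z in units of 0.25 m (1.0 is 0.25 m), then the turn, a rotation vector about the tool's x, y, z in units of 180 degrees (1.0 is 180 degrees), then the closure in counts, from 0 (fully open) to 255 (shut). A call has 1 to 20 rows; each row shifts and turns the commanded pose from where the row before left it, along the tool's axes as they then stand; what a row does not reach is not made up. A row lasts 1/10 s, in which the tool goes at most 50 mm and 8.59 degrees, less where a joint would pass 70% of its speed; a pose out of reach is approached as far as the arm can. A call with a number of a shift or a turn outside -1 to 1 is refused whole. A call with a gripper value outside its range is refused whole. The fingers move at their own pace and stop on an object; "force" is the grip in N (left out, the last holds). Time passes only in rows, so rows that do not move let the fingers close. It gives the time, the measured TCP pose, the force, the opening and the grip force at its end, in the units of the state.
- env.get_state(): the state, without advancing time (a new reading comes with each control period).
- cams.read_camera(name): name is "side" or "top" or "wrist"; returns a dict with "pixels" (384x512x3 uint8, red, green, blue), "fx", "fy", "cx", "cy" (pixels), "k1" (the pictures are not rectified: a ray, as slopes to the right and down, at radius r is drawn at 1 + k1 r^2 times it, then the intrinsics apply), "xyz" and "attitude" of the camera in the world; the wrist camera has in their place "mount" (4x4, takes a point from camera to tool coordinates, whose origin is the TCP and whose axes are the flange's). Camera axes: x right, y down, z forward; pixel columns grow to the right and rows downward; lengths in m; the calibration is good to about 2 mm. A picture is of the moment at which its call begins: read the wrist's pose just before it. There is no depth.
- ticket.hand_in(): hands the job in; it is judged then, once.
Trained networks look in the newest picture that a camera, given by its name, has taken for a name from the list of things; names that differ only in an ending like _2 or _b are one class to them, and where a whole thing is asked for, a point or a joint stands for the part that bears it (a point fixed in the world has none). Each returns a list of dicts, best first, with "conf" (0 to 1); they miss things now and then, are a little off and sometimes report something else, mostly with a low value. They report only what shows in the picture. A call takes as long as a camera call. They do not tell look-alikes from the thing itself.
- spotter.find_in(target, camera): "uv" ([column, row] in pixels, amid what is visible of it).
- spotter.cut_out(target, camera): "region" (384x512 bool, what is visible of it) and "uv" ([column, row] in pixels, amid what is visible of it).
- spotter.landmark_of(target, camera): "uv" ([column, row] in pixels: a listed point, or the origin of a listed thing).
The state is a dict: "clock": time; "joint_pos": joint angles; "qvel": joint speeds; "tau": joint torques, N m; "tcp_pos": TCP position; "orientation": TCP orientation; "wrist_force": force on the tool from outside, world axes, zero at the start; "ft_torque": the same for the moment, N m; "finger_gap": finger opening in m; "grip_force": force on a finger pad.
Only numpy, scipy, OpenCV 4.12 (cv2) and the standard library are available. Lean on these libraries where they do the work, as an engineer would, in place of code of your own. Each camera call takes 0.05 s, during which the arm holds its last target. There are 200 camera calls.

## Working session

There is one attempt and no reset: what is moved stays moved. The work goes in short steps, Python scripts to look and compute and a tool call to move; the robot and the scene stay as the last step left them, time stands still between calls to the robot, and variables do not carry over. Pictures are saved under pics/ and viewed, at most 14 in all, crops included, and the job is handed in when it is done.

Besides the shell and the picture viewer there is one more tool, called as name([rows], argument=value, ...), one row to a line, values as JSON. jog_arm: Moves the arm, as the interface text tells. Shifts and turns lie within -1 to 1; 1 stands for 0.25 m of shift or 180 degrees of turn. Its arguments: {"type":"object","properties":{"increments":{"type":"array"},"force":{"type":"number"}},"required":["increments"]}

```bash
mkdir -p pics; ls
cat > h.py <<'E'
import numpy as np, cv2
from workcell import env, cams, ticket, spotter
from scipy.spatial.transform import Rotation as R
def rot(q): return R.from_quat([q[1],q[2],q[3],q[0]])
def cam(name):
    s=env.get_state(); c=cams.read_camera(name)
    if 'mount' in c:
        M=np.array(c['mount']); T=np.eye(4); T[:3,:3]=rot(s['orientation']).as_matrix(); T[:3,3]=s['tcp_pos']
        T=T@M
    else:
        T=np.eye(4); a=np.array(c['attitude']); T[:3,:3]=rot(a).as_matrix() if a.size==4 else a.reshape(3,3); T[:3,3]=c['xyz']
    c['T']=T; return c
def ray(c,uv):
    d=np.array([(uv[0]-c['cx'])/c['fx'],(uv[1]-c['cy'])/c['fy']]); u=d.copy()
    for _ in range(20): u=d/(1+c['k1']*(u@u))
    return c['T'][:3,3], c['T'][:3,:3]@np.array([u[0],u[1],1])
def atz(c,uv,z):
    o,d=ray(c,uv); return o+d*(z-o[2])/d[2]
def proj(c,p):
    q=np.linalg.inv(c['T'])@np.append(p,1); u=q[:2]/q[2]; u=u*(1+c['k1']*(u@u))
    return np.array([u[0]*c['fx']+c['cx'],u[1]*c['fy']+c['cy']])
def save(c,n): cv2.imwrite('pics/'+n+'.png',c['pixels'][:,:,::-1])
E
python3 - <<'E'
from h import *
np.set_printoptions(precision=4,suppress=True)
print(env.get_state())
ims=[]
for n in ['top','side']:
    c=cam(n); ims.append(c['pixels']); print(n,c['T'],c['k1'],c['fx'])
    for t,z in [('box_rack',.05),('stand_rack',.05),('door_hinge',.098),('box',0),('stand',0)]:
        for r in spotter.landmark_of(t,n)[:2]: print(t,np.round(r['conf'],2),np.round(r['uv']),atz(c,r['uv'],z))
    for t,z in [('fresh_1',.075),('cured_1',.075)]:
        for r in spotter.find_in(t,n): print(t,np.round(r['conf'],2),np.round(r['uv']),atz(c,r['uv'],z))
    save(c,n)
E
```

```text
pics
{'clock': 0.0, 'joint_pos': array([-1.2706,  0.314 ,  0.045 ,  1.3036, -0.    ,  1.4312]), 'qvel': array([-0.0009, -0.0007, -0.0008,  0.0004, -0.0003,  0.0005]), 'tau': array([  0.0003, -48.0622,  29.8537,   0.0192,  -0.0002,  -0.    ]), 'tcp_pos': array([ 0.2446, -0.5198,  0.2304]), 'orientation': array([-0.0009,  0.9759,  0.2181, -0.0001]), 'wrist_force': array([-0.9171,  0.0933,  0.0645]), 'ft_torque': array([ 0.0311, -0.0153, -0.0436]), 'grip_force': 0.0, 'finger_gap': 0.08558090360634099}
top [[ 0.0136 -0.9866  0.1627  0.4154]
 [-0.9995 -0.0085  0.0317 -0.0144]
 [-0.0298 -0.163  -0.9862  1.0794]
 [ 0.      0.      0.      1.    ]] 0.025356531909219084 361.88823887862696
box_rack 0.57 [307. 230.] [ 0.4773 -0.1313  0.05  ]
box_rack 0.33 [183. 225.] [0.4877 0.2218 0.05  ]
stand_rack 0.88 [199. 235.] [0.4615 0.1752 0.05  ]
door_hinge 0.56 [310. 197.] [ 0.5661 -0.1336  0.098 ]
door_hinge 0.35 [183. 243.] [0.4361 0.2088 0.098 ]
box 0.95 [308. 230.] [ 0.4812 -0.1381  0.    ]
stand 0.73 [202. 238.] [0.4526 0.1753 0.    ]
fresh_1 0.41 [200. 283.] [0.3308 0.163  0.075 ]
side [[-0.9919 -0.0676  0.1079  0.4387]
 [-0.1264  0.6244 -0.7708  0.9849]
 [-0.0152 -0.7782 -0.6279  0.8861]
 [ 0.      0.      0.      1.    ]] -0.1425219121991557 486.98064053659135
box_rack 0.97 [294. 177.] [ 0.48   -0.1359  0.05  ]
stand_rack 0.69 [296. 259.] [0.4548 0.1835 0.05  ]
door_hinge 0.77 [264. 165.] [ 0.5672 -0.1206  0.098 ]
box 0.96 [295. 191.] [ 0.4758 -0.1344 -0.    ]
stand 0.72 [294. 271.] [0.4596 0.1789 0.    ]
stand 0.72 [186. 194.] [ 0.7928 -0.0897 -0.    ]
fresh_1 0.68 [349. 257.] [0.3349 0.1901 0.075 ]
fresh_1 0.65 [300. 274.] [0.4434 0.2536 0.075 ]
fresh_1 0.62 [348. 284.] [0.3375 0.2709 0.075 ]
fresh_1 0.55 [312. 232.] [0.4209 0.1152 0.075 ]
fresh_1 0.54 [284. 246.] [0.4854 0.1698 0.075 ]
fresh_1 0.46 [276. 263.] [0.4988 0.2252 0.075 ]
cured_1 0.67 [304. 174.] [ 0.4545 -0.122   0.075 ]
```

View pics/top.png

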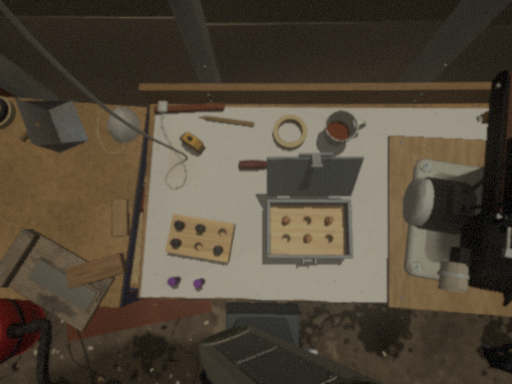

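View pics/side.png

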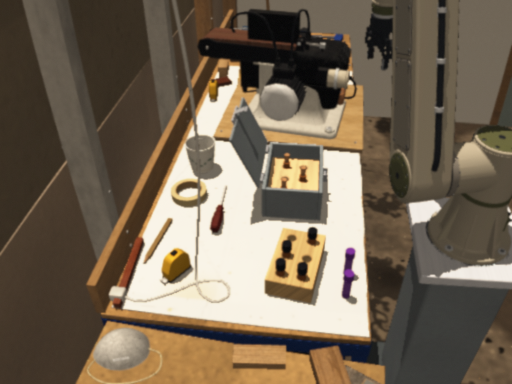

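Run:
```python
from h import *
t=cv2.imread('pics/top.png'); s=cv2.imread('pics/side.png')
a=cv2.resize(t[145:305,155:365],None,fx=3.8,fy=3.8,interpolation=cv2.INTER_CUBIC)[:590]
cv2.imwrite('pics/topc.png',a)
b=cv2.resize(s[130:310,230:370],None,fx=3.3,fy=3.3,interpolation=cv2.INTER_CUBIC)
cv2.imwrite('pics/sidec.png',b)
```

```text
(no output)
```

View pics/topc.png

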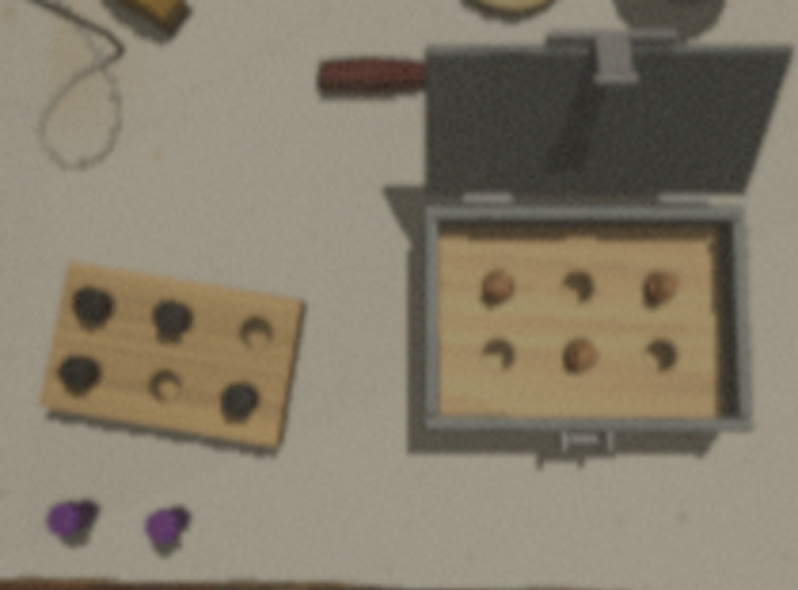

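View pics/sidec.png

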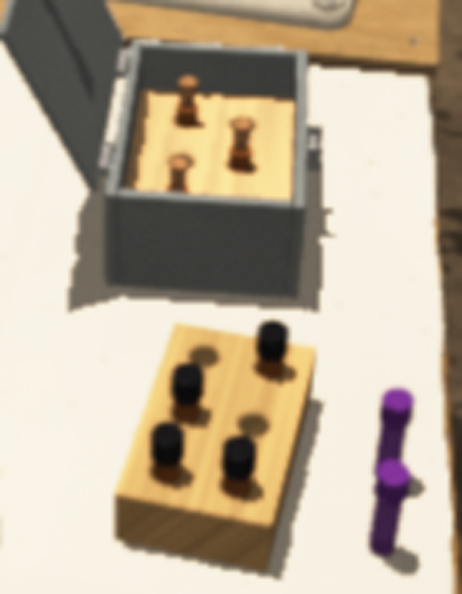

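In the top crop, the black caps in the stand are at (92,307), (172,320), (78,374) and (240,402); its free holes are at (257,331) and (165,385). The corks in the box are at (498,287), (660,287) and (580,355). The purple look-alikes at (70,518) and (166,524) stand on the bench and are not meant. So there are 4 fresh and 3 dried vials. First I turn the tool to yaw 180°.

jog_arm([
  [[0,0,0,0,0,-0.0477,0],[0,0,0,0,0,-0.0477,0],[0,0,0,0,0,-0.0477,0],[0,0,0,0,0,-0.0477,0],[0,0,0,0,0,-0.0477,0],[0,0,0,0,0,-0.0477,0],[0,0,0,0,0,-0.0477,0],[0,0,0,0,0,-0.0477,0],[0,0,0,0,0,-0.0477,0],[0,0,0,0,0,-0.0477,0],[0,0,0,0,0,-0.0477,0],[0,0,0,0,0,-0.0477,0],[0,0,0,0,0,-0.0477,0],[0,0,0,0,0,-0.0477,0],[0,0,0,0,0,-0.0477,0],[0,0,0,0,0,-0.0477,0],[0,0,0,0,0,-0.0477,0],[0,0,0,0,0,-0.0477,0],[0,0,0,0,0,0,0]],
])

```text
clock: 2.7
tcp_pos: [0.2448, -0.5203, 0.2313]
orientation: [0.0, 0.002, 1.0, -0.0]
wrist_force: [0.5, -0.4, -1.1]
finger_gap: 0.0854
grip_force: 0.0
```

```bash
cat >> h.py <<'E'
from scipy.optimize import least_squares
HO={(i,j):(25*i/1000,60*j/1000) for i in(1,-1) for j in(1,0,-1)}
def world(pose,x,y,z):
    a=pose[2]; return np.array([pose[0]+x*np.cos(a)-y*np.sin(a),pose[1]+x*np.sin(a)+y*np.cos(a),z])
def fit(c,obs,p0):
    "obs: list (x,y,z,uv)"
    f=lambda p:np.concatenate([proj(c,world(p,*o[:3]))-o[3] for o in obs])
    r=least_squares(f,p0,loss='soft_l1'); return r.x,np.abs(r.fun).reshape(-1,2)
E
python3 - <<'E'
from h import *
np.set_printoptions(precision=4,suppress=True)
s=env.get_state();print(s['clock'],s['tcp_pos'],s['orientation'],s['joint_pos'])
c=cam('top'); 
k=lambda u,v:np.array([u/3.8+155-.4,v/3.8+145-.4])
st=[(.055,.09,.05,k(71,264)),(.055,-.09,.05,k(304,302)),(-.055,-.09,.05,k(276,450)),(-.055,.09,.05,k(42,408)),(.025,-.06,.05,k(257,331)),(-.025,0,.05,k(165,385))]
p,e=fit(c,st,[.46,.18,0]);print('stand',p,e.max(1))
bx=[(.08,.115,.098,k(427,207)),(.08,-.115,.098,k(744,207)),(-.08,-.115,.098,k(750,430)),(-.08,.115,.098,k(427,430)),(.025,.0,.05,k(577,286)),(-.025,.06,.05,k(498,354)),(-.025,-.06,.05,k(660,354))]
p,e=fit(c,bx,[.48,-.13,0]);print('box',p,e.max(1))
c=cam('wrist'); save(c,'w0'); print(c['mount'],c['fx'],c['cx'],c['cy'])
E
```

```text
2.7 [ 0.2448 -0.5203  0.2313] [ 0.     0.002  1.    -0.   ] [-1.2706  0.3132  0.0461  1.3036  0.     -1.2666]
stand [ 0.4527  0.1715 -0.1542] [0.5521 0.2572 0.4451 0.5948 0.8116 0.6421]
box [ 0.4811 -0.1304  0.0109] [1.016  0.7325 1.293  0.8548 0.2172 0.0874 0.1885]
[[-0.0006 -0.9571 -0.2896  0.0707]
 [ 1.     -0.0004 -0.0008 -0.0006]
 [ 0.0006 -0.2896  0.9571 -0.1424]
 [ 0.      0.      0.      1.    ]] 332.25133158598015 256.12457074722977 189.30863126379236
```

jog_arm([
  [[-0.078,0.13,-0.004,0,0,0,0],[-0.078,0.13,-0.004,0,0,0,0],[-0.078,0.13,-0.004,0,0,0,0],[-0.078,0.13,-0.004,0,0,0,0],[-0.078,0.13,-0.004,0,0,0,0],[-0.078,0.13,-0.004,0,0,0,0],[-0.078,0.13,-0.004,0,0,0,0],[-0.078,0.13,-0.004,0,0,0,0],[-0.078,0.13,-0.004,0,0,0,0],[-0.078,0.13,-0.004,0,0,0,0],[-0.078,0.13,-0.004,0,0,0,0],[-0.078,0.13,-0.004,0,0,0,0],[0,0,0,0,0,0,110],[0,0,0,0,0,0,110]],
])

```text
clock: 4.2
tcp_pos: [0.4807, -0.1307, 0.2433]
orientation: [-0.0, 0.002, 1.0, -0.0]
wrist_force: [-0.9, -0.9, -0.3]
finger_gap: 0.059
grip_force: 0.0
```

Run:
```python
from h import *
np.set_printoptions(precision=4,suppress=True)
s=env.get_state();print(s['clock'],s['tcp_pos'],s['finger_gap'])
c=cam('wrist'); save(c,'w1')
for t,z in [('fresh_1',.077),('cured_1',.075)]:
    for r in spotter.find_in(t,'wrist'): print(t,np.round(r['conf'],2),np.round(r['uv']),atz(c,r['uv'],z))
for k,(x,y) in HO.items(): print(k,proj(c,world([.4811,-.1304,.011],x,y,.05)),proj(c,world([.4811,-.1304,.011],x,y,.092)))
```

```text
4.2 [ 0.4807 -0.1307  0.2433] 0.058967635103935906
fresh_1 0.97 [501. 106.] [0.4232 0.0962 0.077 ]
cured_1 0.94 [317. 189.] [ 0.504  -0.0726  0.075 ]
cured_1 0.63 [194. 195.] [ 0.51   -0.1925  0.075 ]
(1, 1) [314.7616 183.4977] [322.3216 195.8023]
(1, 0) [257.7144 184.3343] [257.8729 196.7586]
(1, -1) [200.7608 185.1847] [193.5432 197.6838]
(-1, 1) [316.4329 135.8483] [324.6113 142.2385]
(-1, 0) [257.0025 136.6825] [257.072  143.1803]
(-1, -1) [197.6759 137.6913] [189.6667 144.3195]
```

View pics/w1.png

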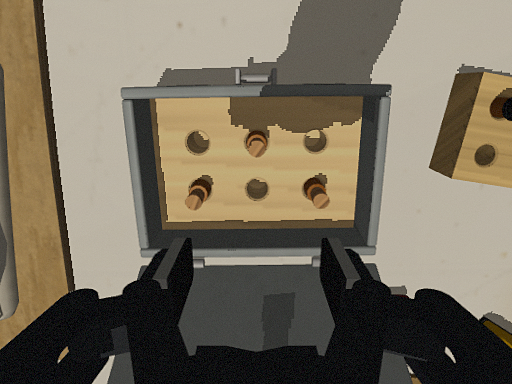

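The wrist view shows free box holes at (198,142), (315,140) and (257,189), corks at (195,203), (257,149) and (320,201), and the stand at the right. I'll refine the fit.

```bash
cat >> h.py <<'E'
def hole(img,uv,w=17):
    u,v=np.round(uv).astype(int); u0=max(u-w,0); v0=max(v-w,0)
    b=cv2.GaussianBlur(img[v0:v+w+1,u0:u+w+1],(3,3),0).astype(float).sum(2)
    m=(b<0.78*np.percentile(b,80)).astype(np.uint8)
    m=cv2.morphologyEx(m,cv2.MORPH_CLOSE,np.ones((3,3)))
    n,l,st,ce=cv2.connectedComponentsWithStats(m)
    if n<2: return None
    i=1+np.argmin([np.hypot(*(ce[q]-[u-u0,v-v0]))-0.02*st[q,4] for q in range(1,n)])
    pts=cv2.findContours((l==i).astype(np.uint8),0,2)[0][0]
    (cx,cy),r=cv2.minEnclosingCircle(pts)
    return np.array([cx+u0,cy+v0]),r
E
python3 - <<'E'
from h import *
np.set_printoptions(precision=4,suppress=True)
im=cv2.imread('pics/w1.png')
c=cam('wrist')
for g in [(198,142),(315,141),(257,189)]: print(hole(im,g))
obs=[(-.025,-.06,.05,(198,142)),(-.025,.06,.05,(315.3,140.5)),(.025,0,.05,(257,189)),
(.025,-.06,.092,(193.5,203)),(-.025,0,.092,(258,150)),(.025,.06,.092,(321.5,201))]
p,e=fit(c,obs,[.48,-.13,0]);print(p,e)
p,e=fit(c,obs[:3],[.48,-.13,0]);print(p,e)
a=cv2.resize(im[80:265,110:400],None,fx=2.7,fy=2.7,interpolation=cv2.INTER_CUBIC)
for k,(x,y) in HO.items():
    for z in(.05,.092):
        q=(proj(c,world(p,x,y,z))-[110,80]+.5)*2.7
        cv2.circle(a,tuple(np.round(q).astype(int)),2,(0,255,0),-1)
cv2.imwrite('pics/w1c.png',a)
E
```

```text
(array([197.2006, 142.1347]), 12.289462089538574)
(array([315.    , 133.2857]), 19.370811462402344)
(array([256.5   , 188.7143]), 11.816078186035156)
[ 0.4855 -0.1322  0.0056] [[0.2746 0.5694]
 [0.7072 0.5645]
 [0.4082 0.0057]
 [0.0086 0.2859]
 [1.1251 1.1078]
 [0.1735 0.1809]]
[ 0.4851 -0.1325  0.005 ] [[0.5801 0.1428]
 [0.4402 0.2148]
 [0.1021 0.3525]]
```

View pics/w1c.png

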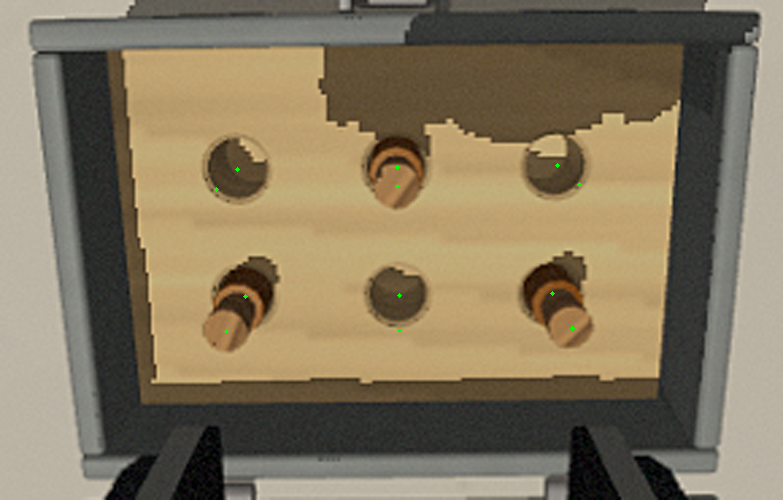

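jog_arm([
  [[-0.059,0.118,0,0,0,0,130],[-0.058,0.117,0,0,0,0,130],[0,0,0.1,0,0,0,130],[0,0,0.16,0,0,0,130],[0,0,0.16,0,0,0,130],[0,0,0.16,0,0,0,130],[0,0,0.1,0,0,0,130],[0,0,0.053,0,0,0,130],[0,0,0,0,0,0,130],[0,0,0,0,0,0,255],[0,0,0,0,0,0,255],[0,0,0,0,0,0,255],[0,0,0,0,0,0,255]],
], force=40)

```text
clock: 5.7
tcp_pos: [0.5108, -0.0726, 0.0612]
orientation: [0.001, 0.002, 1.0, 0.0]
wrist_force: [-0.4, 2.9, 4.5]
finger_gap: 0.017
grip_force: 39.4
```

jog_arm([
  [[0,0,-0.05,0,0,0,255],[0,0,-0.1,0,0,0,255],[0,0,-0.14,0,0,0,255],[0,0,-0.16,0,0,0,255],[0,0,-0.16,0,0,0,255],[0,0,-0.12,0,0,0,255],[0.028,0.121,0,0,0,0,255],[0.028,0.121,0,0,0,0,255],[0.028,0.121,0,0,0,0,255],[0.028,0.121,0,0,0,0,255],[0.028,0.121,0,0,0,0,255],[0.028,0.121,0,0,0,0,255],[0.028,0.121,0,0,0,0,255],[0.028,0.123,0,0,0,0,255],[0,0,0,0,0,0,255],[0,0,0,0,0,0,255]],
])

```text
clock: 7.3
tcp_pos: [0.4552, 0.1701, 0.2433]
orientation: [0.001, 0.001, 1.0, -0.001]
wrist_force: [-0.1, -0.0, 0.2]
finger_gap: 0.017
grip_force: 39.0
```

Run:
```python
from h import *
np.set_printoptions(precision=4,suppress=True)
s=env.get_state();print(s['clock'],s['tcp_pos'],s['finger_gap'])
c=cam('wrist'); save(c,'w2'); im=c['pixels']
p=[.4565,.1700,-.154]
g=[proj(c,world(p,*HO[k],.05)) for k in [(1,-1),(-1,0)]]
print(g,[hole(im,q) for q in g])
a=cv2.resize(im[40:265,110:400],None,fx=2.6,fy=2.6,interpolation=cv2.INTER_CUBIC)
for k,(x,y) in HO.items():
    for z in(.05,.088):
        q=(proj(c,world(p,x,y,z))-[110,40]+.5)*2.6
        cv2.circle(a,tuple(np.round(q).astype(int)),2,(0,255,0),-1)
cv2.imwrite('pics/w2c.png',a[:,:,::-1])
```

```text
7.3 [0.4552 0.1701 0.2433] 0.016966529127286762
[array([196.7982, 176.3293]), array([260.8659, 137.578 ])] [(array([199.3365, 179.2596]), 12.110485076904297), (array([261.    , 132.4194]), 20.479398727416992)]
```

View pics/w2c.png

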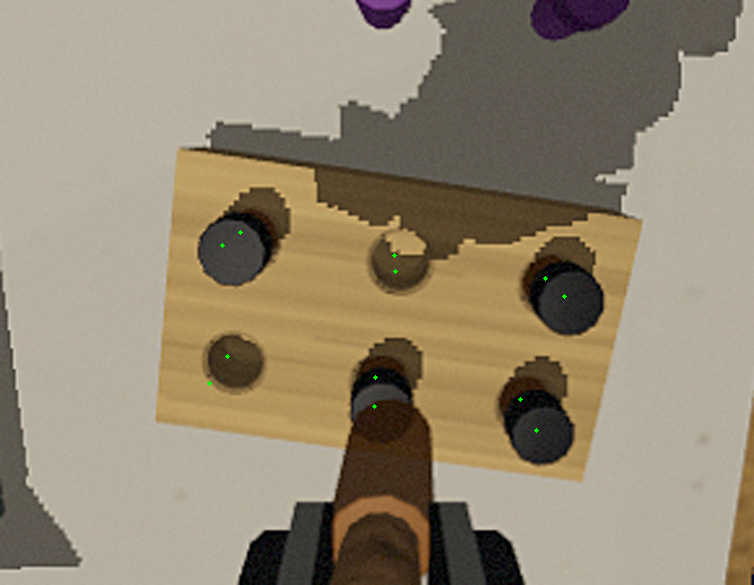

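Crop of the stand: free holes at (234,362) and (400,262), cap tops at (235,252), (571,299) and (541,434), and the fourth cap half hidden behind the held vial at (380,400). The two purple look-alikes stand at the top edge.

```bash
cat >> h.py <<'E'
def plan(fr,to): # tool at yaw 180: x=-dx,y=dy,z=-dz, in units
    d=np.array(to)-np.array(fr); return np.round(np.array([-d[0],d[1],-d[2]])/.25,3)
E
python3 - <<'E'
from h import *
np.set_printoptions(precision=4,suppress=True)
c=cam('wrist'); k=lambda u,v:(u/2.6+110-.4,v/2.6+40-.4)
obs=[(.025,-.06,.05,k(234,362)),(-.025,0,.05,k(400,262)),(-.025,-.06,.088,k(235,252)),(-.025,.06,.088,k(571,299)),(.025,.06,.088,k(541,434)),
(.055,-.09,.05,k(157,421)),(.055,.09,.05,k(582,481)),(-.055,-.09,.05,k(179,149)),(-.055,.09,.05,k(641,218))]
p,e=fit(c,obs,[.455,.17,-.15]);print(p,e)
for q in HO: print(q,world(p,*HO[q],.06))
print(plan(env.get_state()['tcp_pos'],world(p,*HO[1,-1],.062)))
E
```

```text
[ 0.4589  0.1723 -0.15  ] [[0.114  0.0125]
 [0.1311 0.5057]
 [1.8181 0.0081]
 [0.3337 1.102 ]
 [1.005  0.3591]
 [0.7217 0.1417]
 [0.4023 0.3001]
 [1.1063 0.3852]
 [0.7634 0.0946]]
(1, 1) [0.4926 0.2279 0.06  ]
(1, 0) [0.4836 0.1686 0.06  ]
(1, -1) [0.4747 0.1093 0.06  ]
(-1, 1) [0.4432 0.2354 0.06  ]
(-1, 0) [0.4342 0.1761 0.06  ]
(-1, -1) [0.4252 0.1167 0.06  ]
[-0.077 -0.24   0.724]
```

jog_arm([
  [[-0.027,-0.08,0,0,0,0,255],[-0.027,-0.08,0,0,0,0,255],[-0.027,-0.08,0,0,0,0,255],[0,0,0.1,0,0,0,255],[0,0,0.16,0,0,0,255],[0,0,0.16,0,0,0,255],[0,0,0.06,0,0,0,255],[0,0,0.03,0,0,0,255],[0,0,0.03,0,0,0,255],[0,0,0.03,0,0,0,255],[0,0,0.03,0,0,0,255],[0,0,0.03,0,0,0,255],[0,0,0.03,0,0,0,255],[0,0,0.03,0,0,0,255],[0,0,0.03,0,0,0,255],[0,0,0.009,0,0,0,255],[0,0,0,0,0,0,255]],
])

```text
clock: 9.1
tcp_pos: [0.4762, 0.1101, 0.0611]
orientation: [0.001, 0.002, 1.0, 0.0]
wrist_force: [-1.2, 0.4, 6.1]
finger_gap: 0.0168
grip_force: 39.6
```

jog_arm([
  [[0,0,0,0,0,0,130],[0,0,0,0,0,0,130],[0,0,0,0,0,0,130],[0,0,-0.08,0,0,0,130],[0,0,-0.12,0,0,0,130],[0,0,-0.06,0,0,0,130],[-0.01,0.07,0,0,0,0,130],[-0.012,0.09,0,0,0,0,130],[-0.012,0.074,0,0,0,0,130],[0,0,0.06,0,0,0,130],[0,0,0.12,0,0,0,130],[0,0,0.06,0,0,0,130],[0,0,0.024,0,0,0,130],[0,0,0,0,0,0,255],[0,0,0,0,0,0,255],[0,0,0,0,0,0,255],[0,0,0,0,0,0,255]],
])

```text
clock: 10.8
tcp_pos: [0.4845, 0.1685, 0.0601]
orientation: [0.001, 0.002, 1.0, 0.0]
wrist_force: [0.5, -0.1, 0.3]
finger_gap: 0.0223
grip_force: 39.1
```

jog_arm([
  [[0,0,-0.04,0,0,0,255],[0,0,-0.1,0,0,0,255],[0,0,-0.16,0,0,0,255],[0,0,-0.16,0,0,0,255],[0,0,-0.14,0,0,0,255],[-0.013,-0.12,0,0,0,0,255],[-0.013,-0.12,0,0,0,0,255],[-0.013,-0.12,0,0,0,0,255],[-0.013,-0.12,0,0,0,0,255],[-0.013,-0.12,0,0,0,0,255],[-0.013,-0.12,0,0,0,0,255],[-0.013,-0.12,0,0,0,0,255],[-0.013,-0.124,0,0,0,0,255],[0,0,0.08,0,0,0,255],[0,0,0.14,0,0,0,255],[0,0,0.1,0,0,0,255],[0,0,0.04,0,0,0,255],[0,0,0,0,0,0,255]],
])

```text
clock: 12.6
tcp_pos: [0.5079, -0.0725, 0.1188]
orientation: [-0.001, 0.002, 1.0, 0.0]
wrist_force: [0.1, -0.5, -0.8]
finger_gap: 0.0227
grip_force: 39.4
```

jog_arm([
  [[-0.011,0,0,0,0,0,255],[0,0,0,0,0,0,255],[0,0,0.03,0,0,0,255],[0,0,0.03,0,0,0,255],[0,0,0.03,0,0,0,255],[0,0,0.03,0,0,0,255]],
])

```text
clock: 13.2
tcp_pos: [0.5111, -0.0725, 0.0884]
orientation: [-0.0, 0.002, 1.0, 0.0]
wrist_force: [-0.8, 0.1, -0.1]
finger_gap: 0.0228
grip_force: 39.5
```

jog_arm([
  [[0,0,0.03,0,0,0,255],[0,0,0.03,0,0,0,255],[0,0,0.03,0,0,0,255],[0,0,0.023,0,0,0,255],[0,0,0,0,0,0,255]],
])

```text
clock: 13.7
tcp_pos: [0.5107, -0.0724, 0.0598]
orientation: [-0.001, 0.002, 1.0, 0.0]
wrist_force: [-1.7, 2.2, -1.7]
finger_gap: 0.0227
grip_force: 39.3
```

jog_arm([
  [[0,0,0,0,0,0,130],[0,0,0,0,0,0,130],[0,0,0,0,0,0,130],[0,0,-0.08,0,0,0,130],[0,0,-0.12,0,0,0,130],[0,0,-0.06,0,0,0,130],[0.05,-0.06,0,0,0,0,130],[0.05,-0.06,0,0,0,0,130],[0.05,-0.06,0,0,0,0,130],[0.048,-0.06,0,0,0,0,130],[0,0,0.08,0,0,0,130],[0,0,0.12,0,0,0,130],[0,0,0.04,0,0,0,130],[0,0,0.015,0,0,0,130],[0,0,0,0,0,0,255],[0,0,0,0,0,0,255],[0,0,0,0,0,0,255],[0,0,0,0,0,0,255]],
])

```text
clock: 15.5
tcp_pos: [0.4626, -0.1326, 0.0632]
orientation: [0.001, 0.002, 1.0, -0.0]
wrist_force: [-0.5, 0.9, 2.8]
finger_gap: 0.0162
grip_force: 39.3
```

```bash
cat >> h.py <<'E'
def stand_top(c):
    im=c['pixels'].astype(int); sub=im[205:275,155:245]
    m=((sub[...,0]-sub[...,2])>45).astype(np.uint8)
    m=cv2.morphologyEx(m,cv2.MORPH_CLOSE,np.ones((9,9)))
    ct=max(cv2.findContours(m,0,2)[0],key=cv2.contourArea); h=cv2.convexHull(ct)
    r=cv2.minAreaRect(h); return np.round([r[0][0]+155,r[0][1]+205,*r[1],r[2]],1)
E
python3 - <<'E'
from h import *
class D(dict):pass
print(stand_top({'pixels':cv2.imread('pics/top.png')[:,:,::-1]}),stand_top(cam('top')))
E
```

```text
[199.5 237.6  63.2  39.    9.8] [199.5 237.6  63.2  39.    9.7]
```

jog_arm([
  [[0,0,-0.04,0,0,0,255],[0,0,-0.1,0,0,0,255],[0,0,-0.16,0,0,0,255],[0,0,-0.16,0,0,0,255],[0,0,-0.14,0,0,0,255],[-0.009,0.12,0,0,0,0,255],[-0.009,0.12,0,0,0,0,255],[-0.009,0.12,0,0,0,0,255],[-0.009,0.12,0,0,0,0,255],[-0.009,0.12,0,0,0,0,255],[-0.009,0.12,0,0,0,0,255],[-0.009,0.12,0,0,0,0,255],[-0.009,0.12,0,0,0,0,255],[-0.009,0.12,0,0,0,0,255],[-0.011,0.125,0,0,0,0,255],[0,0,0.08,0,0,0,255],[0,0,0.14,0,0,0,255],[0,0,0.1,0,0,0,255],[0,0,0.04,0,0,0,255],[0,0,0,0,0,0,255]],
])

```text
clock: 17.55
tcp_pos: [0.4851, 0.1683, 0.1215]
orientation: [-0.001, 0.002, 1.0, -0.0]
wrist_force: [-0.0, -0.7, -0.4]
finger_gap: 0.0164
grip_force: 39.2
```

Run:
```python
from h import *
print(stand_top(cam('top'))); s=env.get_state(); print(s['tcp_pos'],plan(s['tcp_pos'],[.4856,.1686,.0632]))
```

```text
[216.2 240.4  29.4  39.    9.5]
[0.48616722 0.16845001 0.1227377 ] [0.002 0.001 0.238]
```

jog_arm([
  [[0,0.001,0.03,0,0,0,255],[0,0,0.03,0,0,0,255],[0,0,0.03,0,0,0,255],[0,0,0.03,0,0,0,255],[0,0,0.03,0,0,0,255],[0,0,0.03,0,0,0,255],[0,0,0.03,0,0,0,255],[0,0,0.028,0,0,0,255],[0,0,0,0,0,0,255]],
])

```text
clock: 18.5
tcp_pos: [0.487, 0.169, 0.0631]
orientation: [0.001, 0.002, 1.0, 0.0]
wrist_force: [0.1, 0.3, 3.5]
finger_gap: 0.016
grip_force: 39.7
```

jog_arm([
  [[0,0,0,0,0,0,130],[0,0,0,0,0,0,130],[0,0,0,0,0,0,130],[0,0,-0.08,0,0,0,130],[0,0,-0.12,0,0,0,130],[0,0,-0.06,0,0,0,130],[-0.01,0.08,0,0,0,0,130],[-0.008,0.08,0,0,0,0,130],[-0.008,0.076,0,0,0,0,130],[0,0,0.08,0,0,0,130],[0,0,0.12,0,0,0,130],[0,0,0.05,0,0,0,130],[0,0,0.022,0,0,0,130],[0,0,0,0,0,0,255],[0,0,0,0,0,0,255],[0,0,0,0,0,0,255],[0,0,0,0,0,0,255]],
])

```text
clock: 20.2
tcp_pos: [0.4936, 0.2279, 0.0607]
orientation: [0.001, 0.002, 1.0, 0.0]
wrist_force: [0.1, -0.2, -1.6]
finger_gap: 0.0228
grip_force: 39.1
```

jog_arm([
  [[0,0,-0.04,0,0,0,255],[0,0,-0.12,0,0,0,255],[0,0,-0.18,0,0,0,255],[0,0,-0.16,0,0,0,255],[0,0,-0.1,0,0,0,255],[0.011,-0.12,0,0,0,0,255],[0.011,-0.12,0,0,0,0,255],[0.011,-0.12,0,0,0,0,255],[0.011,-0.12,0,0,0,0,255],[0.011,-0.12,0,0,0,0,255],[0.011,-0.12,0,0,0,0,255],[0.011,-0.12,0,0,0,0,255],[0.011,-0.12,0,0,0,0,255],[0.011,-0.12,0,0,0,0,255],[0.011,-0.12,0,0,0,0,255],[0.011,-0.12,0,0,0,0,255],[0.008,-0.121,0,0,0,0,255],[0,0,0.1,0,0,0,255],[0,0,0.16,0,0,0,255],[0,0,0.08,0,0,0,255]],
])

```text
clock: 22.2
tcp_pos: [0.4579, -0.1323, 0.1234]
orientation: [-0.001, 0.003, 1.0, 0.0]
wrist_force: [-0.3, 0.5, -0.9]
finger_gap: 0.0229
grip_force: 39.6
```

Run:
```python
from h import *
print(stand_top(cam('top'))); s=env.get_state(); print(s['tcp_pos'],plan(s['tcp_pos'],[.4613,-.1324,.0605]))
```

```text
[199.5 237.7  63.3  39.1   9.5]
[ 0.45638934 -0.1313868   0.12096073] [-0.02  -0.004  0.242]
```

jog_arm([
  [[-0.01,0,0,0,0,0,255],[0,0,0,0,0,0,255],[0,0,0,0,0,0,255]],
])

```text
clock: 22.55
tcp_pos: [0.4629, -0.1328, 0.1267]
orientation: [0.002, 0.002, 1.0, -0.001]
wrist_force: [0.6, -0.2, -0.3]
finger_gap: 0.0229
grip_force: 39.6
```

jog_arm([
  [[0.006,0.002,0,0,0,0,255],[0,0,0.03,0,0,0,255],[0,0,0.03,0,0,0,255],[0,0,0.03,0,0,0,255],[0,0,0.03,0,0,0,255],[0,0,0.03,0,0,0,255],[0,0,0.03,0,0,0,255],[0,0,0.03,0,0,0,255],[0,0,0.03,0,0,0,255],[0,0,0.02,0,0,0,255],[0,0,0,0,0,0,255]],
])

```text
clock: 23.65
tcp_pos: [0.4605, -0.132, 0.0599]
orientation: [0.0, 0.002, 1.0, -0.0]
wrist_force: [-0.5, -0.1, 1.5]
finger_gap: 0.0226
grip_force: 39.7
```

jog_arm([
  [[0,0,0,0,0,0,130],[0,0,0,0,0,0,130],[0,0,0,0,0,0,130],[0,0,-0.08,0,0,0,130],[0,0,-0.12,0,0,0,130],[0,0,-0.06,0,0,0,130],[-0.05,-0.06,0,0,0,0,130],[-0.05,-0.06,0,0,0,0,130],[-0.05,-0.06,0,0,0,0,130],[-0.052,-0.06,0,0,0,0,130],[0,0,0,0,0,0,130],[0,0,0.08,0,0,0,130],[0,0,0.12,0,0,0,130],[0,0,0.04,0,0,0,130],[0,0,0.013,0,0,0,130],[0,0,0,0,0,0,255],[0,0,0,0,0,0,255],[0,0,0,0,0,0,255],[0,0,0,0,0,0,255]],
])

```text
clock: 25.55
tcp_pos: [0.5109, -0.1922, 0.0626]
orientation: [0.001, 0.002, 1.0, -0.0]
wrist_force: [-0.3, 1.1, 2.0]
finger_gap: 0.0165
grip_force: 39.3
```

jog_arm([
  [[0,0,-0.04,0,0,0,255],[0,0,-0.12,0,0,0,255],[0,0,-0.18,0,0,0,255],[0,0,-0.16,0,0,0,255],[0,0,-0.1,0,0,0,255],[0.005,0.12,0,0,0,0,255],[0.005,0.12,0,0,0,0,255],[0.005,0.12,0,0,0,0,255],[0.005,0.12,0,0,0,0,255],[0.005,0.12,0,0,0,0,255],[0.005,0.12,0,0,0,0,255],[0.005,0.12,0,0,0,0,255],[0.005,0.12,0,0,0,0,255],[0.005,0.12,0,0,0,0,255],[0.005,0.12,0,0,0,0,255],[0.005,0.12,0,0,0,0,255],[0.005,0.12,0,0,0,0,255],[0.005,0.12,0,0,0,0,255],[0.006,0.12,0,0,0,0,255],[0,0,0,0,0,0,255]],
])

```text
clock: 27.55
tcp_pos: [0.4942, 0.231, 0.2123]
orientation: [0.001, 0.0, 1.0, 0.001]
wrist_force: [-0.0, 0.0, -0.6]
finger_gap: 0.0163
grip_force: 39.3
```

Run:
```python
from h import *
print(stand_top(cam('top'))); s=env.get_state(); print(s['tcp_pos'],plan(s['tcp_pos'],[.4931,.2279,.0626]))
c=cam('wrist'); p=[.4589,.1723,-.15]
for k in HO: print(k,np.round(proj(c,world(p,*HO[k],.05)),1))
for k in [(-1,0),(1,1),(1,0)]: print(k,hole(c['pixels'],proj(c,world(p,*HO[k],.05)),14))
save(c,'w3')
```

```text
[199.9 237.7  62.6  39.2   9.8]
[0.49418658 0.22943121 0.21219327] [ 0.004 -0.006  0.598]
(1, 1) [255.5 165.6]
(1, 0) [191.8 156.4]
(1, -1) [127.9 147.2]
(-1, 1) [263.6 111.8]
(-1, 0) [197.1 101.8]
(-1, -1) [130.4  92.2]
(-1, 0) (array([197.51298714, 102.53710556]), 14.95565128326416)
(1, 1) (array([256.08620644, 166.17241383]), 13.571212768554688)
(1, 0) (array([195.82500076, 155.89999962]), 16.125873565673828)
```

jog_arm([
  [[0.004,-0.004,0,0,0,0,255],[0,0,0.1,0,0,0,255],[0,0,0.16,0,0,0,255],[0,0,0.1,0,0,0,255],[0,0,0,0,0,0,255],[0,0,0.03,0,0,0,255],[0,0,0.03,0,0,0,255],[0,0,0.03,0,0,0,255],[0,0,0.03,0,0,0,255],[0,0,0.03,0,0,0,255],[0,0,0.03,0,0,0,255],[0,0,0.03,0,0,0,255],[0,0,0.028,0,0,0,255],[0,0,0,0,0,0,255],[0,0,0,0,0,0,255]],
])

```text
clock: 29.15
tcp_pos: [0.4938, 0.2277, 0.0624]
orientation: [0.0, 0.002, 1.0, 0.001]
wrist_force: [-1.8, 2.2, 5.0]
finger_gap: 0.0162
grip_force: 40.1
```

jog_arm([
  [[0,0,0,0,0,0,130],[0,0,0,0,0,0,130],[0,0,0,0,0,0,130],[0,0,-0.08,0,0,0,130],[0,0,-0.12,0,0,0,130],[0,0,-0.06,0,0,0,130],[0.06,0.01,0,0,0,0,130],[0.07,0.011,0,0,0,0,130],[0.068,0.01,0,0,0,0,130],[0,0,0,0,0,0,130],[0,0,0.08,0,0,0,130],[0,0,0.12,0,0,0,130],[0,0,0.05,0,0,0,130],[0,0,0.018,0,0,0,130],[0,0,0,0,0,0,255],[0,0,0,0,0,0,255],[0,0,0,0,0,0,255],[0,0,0,0,0,0,255]],
])

```text
clock: 30.95
tcp_pos: [0.4446, 0.2352, 0.0608]
orientation: [0.001, 0.002, 1.0, 0.0]
wrist_force: [0.4, -0.6, -0.1]
finger_gap: 0.0229
grip_force: 39.1
```

jog_arm([
  [[0,0,-0.04,0,0,0,255],[0,0,-0.12,0,0,0,255],[0,0,-0.18,0,0,0,255],[0,0,-0.16,0,0,0,255],[0,0,-0.1,0,0,0,255],[-0.019,-0.122,0,0,0,0,255],[-0.019,-0.122,0,0,0,0,255],[-0.019,-0.122,0,0,0,0,255],[-0.019,-0.122,0,0,0,0,255],[-0.019,-0.122,0,0,0,0,255],[-0.019,-0.122,0,0,0,0,255],[-0.019,-0.122,0,0,0,0,255],[-0.019,-0.122,0,0,0,0,255],[-0.019,-0.122,0,0,0,0,255],[-0.019,-0.122,0,0,0,0,255],[-0.019,-0.122,0,0,0,0,255],[-0.019,-0.122,0,0,0,0,255],[-0.019,-0.122,0,0,0,0,255],[-0.021,-0.124,0,0,0,0,255],[0,0,0,0,0,0,255]],
])

```text
clock: 32.95
tcp_pos: [0.5098, -0.1964, 0.2108]
orientation: [0.001, 0.004, 1.0, -0.001]
wrist_force: [0.0, 0.3, -0.4]
finger_gap: 0.0228
grip_force: 39.6
```

jog_arm([
  [[0,0,0.1,0,0,0,255],[0,0,0.16,0,0,0,255],[0,0,0.1,0,0,0,255],[0,0,0,0,0,0,255],[0,0,0,0,0,0,255],[0,0,0,0,0,0,255]],
])

```text
clock: 33.55
tcp_pos: [0.5102, -0.1931, 0.1222]
orientation: [0.001, 0.002, 1.0, -0.001]
wrist_force: [0.5, 0.7, 0.7]
finger_gap: 0.0229
grip_force: 39.6
```

Run:
```python
from h import *
print(stand_top(cam('top'))); s=env.get_state(); print(s['tcp_pos'],plan(s['tcp_pos'],[.5116,-.1922,.0608]))
```

```text
[199.7 237.6  63.2  39.2   9.9]
[ 0.5103517  -0.193205    0.12226365] [-0.005  0.004  0.246]
```

jog_arm([
  [[-0.004,0.003,0,0,0,0,255],[0,0,0.03,0,0,0,255],[0,0,0.03,0,0,0,255],[0,0,0.03,0,0,0,255],[0,0,0.03,0,0,0,255],[0,0,0.03,0,0,0,255],[0,0,0.03,0,0,0,255],[0,0,0.03,0,0,0,255],[0,0,0.035,0,0,0,255],[0,0,0,0,0,0,255],[0,0,0,0,0,0,255]],
])

```text
clock: 34.7
tcp_pos: [0.5107, -0.1921, 0.0586]
orientation: [0.001, 0.002, 1.0, -0.0]
wrist_force: [3.5, 0.1, -0.5]
finger_gap: 0.0235
grip_force: 41.3
```

jog_arm([
  [[0,0,0,0,0,0,130],[0,0,0,0,0,0,130],[0,0,0,0,0,0,130],[0,0,-0.08,0,0,0,130],[0,0,-0.14,0,0,0,130],[0,0,-0.18,0,0,0,130],[0,0,-0.16,0,0,0,130],[0,0,-0.04,0,0,0,130],[0.031,0.112,0,0,0,0,130],[0.031,0.112,0,0,0,0,130],[0.031,0.112,0,0,0,0,130],[0.031,0.112,0,0,0,0,130],[0.031,0.112,0,0,0,0,130],[0.031,0.112,0,0,0,0,130],[0.031,0.112,0,0,0,0,130],[0.031,0.112,0,0,0,0,130],[0.031,0.112,0,0,0,0,130],[0.031,0.112,0,0,0,0,130],[0.028,0.115,0,0,0,0,130],[0,0,0,0,0,0,130]],
])

```text
clock: 36.7
tcp_pos: [0.4252, 0.1193, 0.208]
orientation: [-0.001, 0.0, 1.0, 0.0]
wrist_force: [1.0, 1.0, -0.0]
finger_gap: 0.0416
grip_force: 0.0
```

Run:
```python
from h import *
c=cam('wrist'); s=env.get_state(); print(s['tcp_pos'],plan(s['tcp_pos'],[.4262,.1167,.0605]),stand_top(cam('top')))
p=[.4589,.1723,-.15]
im=c['pixels'].copy()
for k in HO:
    for z in (.05,.088): cv2.circle(im,tuple(np.round(proj(c,world(p,*HO[k],z))).astype(int)),2,(0,255,0),-1)
cv2.imwrite('pics/w4.png',im[:,:,::-1])
```

```text
[0.4258599  0.11809554 0.20809132] [-0.001 -0.006  0.59 ] [218.  240.2  25.6  38.    9.5]
```

View pics/w4.png

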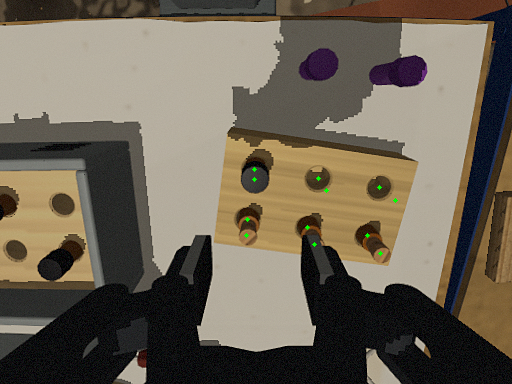

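The three corks are now in the far row of the stand and the last black cap is at (255,177). The stand has not moved.

jog_arm([
  [[-0.001,-0.004,0,0,0,0,130],[0,0,0.1,0,0,0,130],[0,0,0.16,0,0,0,130],[0,0,0.16,0,0,0,130],[0,0,0.1,0,0,0,130],[0,0,0.05,0,0,0,130],[0,0,0.02,0,0,0,130],[0,0,0,0,0,0,130],[0,0,0,0,0,0,255],[0,0,0,0,0,0,255],[0,0,0,0,0,0,255],[0,0,0,0,0,0,255]],
])

```text
clock: 38.0
tcp_pos: [0.4281, 0.116, 0.0622]
orientation: [0.001, 0.002, 1.0, -0.0]
wrist_force: [0.1, -1.1, 3.7]
finger_gap: 0.0226
grip_force: 39.4
```

jog_arm([
  [[0,0,-0.04,0,0,0,255],[0,0,-0.12,0,0,0,255],[0,0,-0.18,0,0,0,255],[0,0,-0.16,0,0,0,255],[0,0,-0.1,0,0,0,255],[-0.037,-0.11,0,0,0,0,255],[-0.037,-0.11,0,0,0,0,255],[-0.037,-0.11,0,0,0,0,255],[-0.037,-0.11,0,0,0,0,255],[-0.037,-0.11,0,0,0,0,255],[-0.037,-0.11,0,0,0,0,255],[-0.037,-0.11,0,0,0,0,255],[-0.037,-0.11,0,0,0,0,255],[-0.037,-0.113,0,0,0,0,255],[0,0,0.1,0,0,0,255],[0,0,0.16,0,0,0,255],[0,0,0.08,0,0,0,255],[0,0,0,0,0,0,255],[0,0,0,0,0,0,255],[0,0,0,0,0,0,255]],
])

```text
clock: 40.0
tcp_pos: [0.5104, -0.1328, 0.1281]
orientation: [0.001, 0.002, 1.0, -0.001]
wrist_force: [0.7, -0.3, -0.4]
finger_gap: 0.023
grip_force: 39.6
```

Run:
```python
from h import *
s=env.get_state(); print(s['tcp_pos'],plan(s['tcp_pos'],[.5123,-.1322,.061]),stand_top(cam('top')))
```

```text
[ 0.51040311 -0.13280012  0.12814815] [-0.008  0.002  0.269] [199.5 237.8  63.1  39.    9.5]
```

jog_arm([
  [[-0.005,0.002,0,0,0,0,255],[0,0,0.03,0,0,0,255],[0,0,0.03,0,0,0,255],[0,0,0.03,0,0,0,255],[0,0,0.03,0,0,0,255],[0,0,0.03,0,0,0,255],[0,0,0.03,0,0,0,255],[0,0,0.03,0,0,0,255],[0,0,0.03,0,0,0,255],[0,0,0.029,0,0,0,255],[0,0,0,0,0,0,255],[0,0,0,0,0,0,255]],
])

```text
clock: 41.25
tcp_pos: [0.5124, -0.1324, 0.0613]
orientation: [0.002, 0.002, 1.0, -0.001]
wrist_force: [1.3, 3.5, 17.4]
finger_gap: 0.0226
grip_force: 42.7
```

jog_arm([
  [[0,0,0,0,0,0,130],[0,0,0,0,0,0,130],[0,0,0,0,0,0,130],[0,0,-0.08,0,0,0,130],[0,0,-0.14,0,0,0,130],[0,0,-0.18,0,0,0,130],[0,0,-0.16,0,0,0,130],[0,0,-0.17,0,0,0,130],[0.06,0,0,0,0,0,130],[0.06,0,0,0,0,0,130],[0,0,0,0,0,0,130]],
])

```text
clock: 42.35
tcp_pos: [0.4788, -0.1317, 0.2413]
orientation: [-0.001, 0.003, 1.0, 0.0]
wrist_force: [0.9, -0.2, 0.5]
finger_gap: 0.0419
grip_force: 0.0
```

Run:
```python
from h import *
s=env.get_state(); print(s['tcp_pos'],s['clock']); c=cam('wrist'); t=cam('side'); p=[.4853,-.1323,.005]
print(stand_top(cam('top')))
im=c['pixels'].copy()
for k in HO: cv2.circle(im,tuple(np.round(proj(c,world(p,*HO[k],.088))).astype(int)),2,(0,255,0),-1)
a=cv2.resize(im[70:270,110:400],None,fx=1.5,fy=1.5); b=t['pixels'][90:310,190:370]; b=cv2.resize(b,None,fx=2,fy=2)
H=max(a.shape[0],b.shape[0]); o=np.zeros((H,a.shape[1]+b.shape[1],3),np.uint8); o[:a.shape[0],:a.shape[1]]=a; o[:b.shape[0],a.shape[1]:]=b
cv2.imwrite('pics/v1.png',o[:,:,::-1])
# door angle from side/top landmarks
for n in('side','top'):
    cc=t if n=='side' else cam('top')
    for r in spotter.landmark_of('door_edge',n)[:1]: 
        u=r['uv']; an=np.linspace(.3,2.3,201)
        e=[np.hypot(*(proj(cc,world(p,.084-.164*np.cos(x),0,.098+.164*np.sin(x)))-u)) for x in an]
        print(n,r['conf'],u,an[np.argmin(e)],min(e))
```

```text
[ 0.47879318 -0.1316928   0.241301  ] 42.35
[199.6 237.7  63.2  39.1   9.7]
side 0.58 [234.9, 118.1] 2.0599999999999996 2.155089530397206
top 0.71 [315.2, 153.5] 2.07 0.45217314788356344
```

View pics/v1.png

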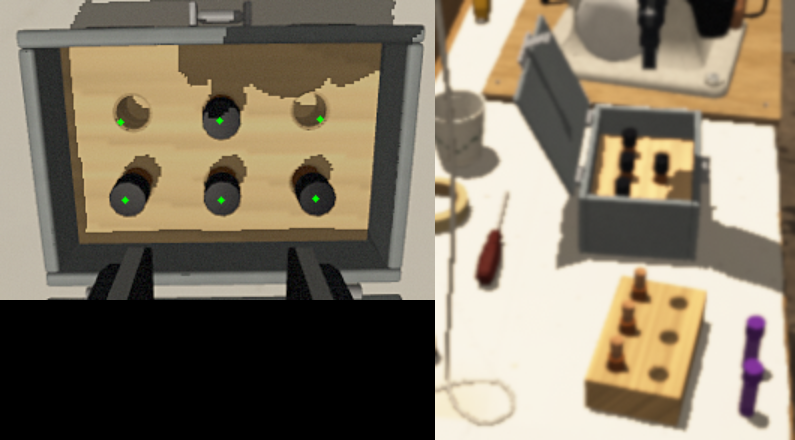

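Four black caps are in the box (three in the hinge row, one at the front middle), three corks are in the stand, and the door stands at about 2.07 rad. Next I shut the gripper and go over behind the door.

jog_arm([
  [[0,0,-0.1,0,0,0,255],[0,0,-0.18,0,0,0,255],[0,0,0,0,0,0,255],[-0.12,0,0,0,0,0,255],[-0.13,0,0,0,0,0,255],[-0.13,0,0,0,0,0,255],[-0.13,0,0,0,0,0,255],[-0.13,0,0,0,0,0,255],[-0.13,0,0,0,0,0,255],[-0.13,0,0,0,0,0,255],[0,0,0,0,0,0,255],[0,0,0,0,0,0,255]],
])

```text
clock: 43.85
tcp_pos: [0.706, -0.1327, 0.3087]
orientation: [-0.002, 0.002, 1.0, 0.0]
wrist_force: [-0.6, 0.5, 0.1]
finger_gap: -0.0
grip_force: 0.0
```

Run:
```python
from h import *
c=cam('side'); cv2.imwrite('pics/s2.png',cv2.resize(c['pixels'][40:240,150:400],None,fx=3,fy=3)[:,:,::-1])
```

```text
(no output)
```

View pics/s2.png

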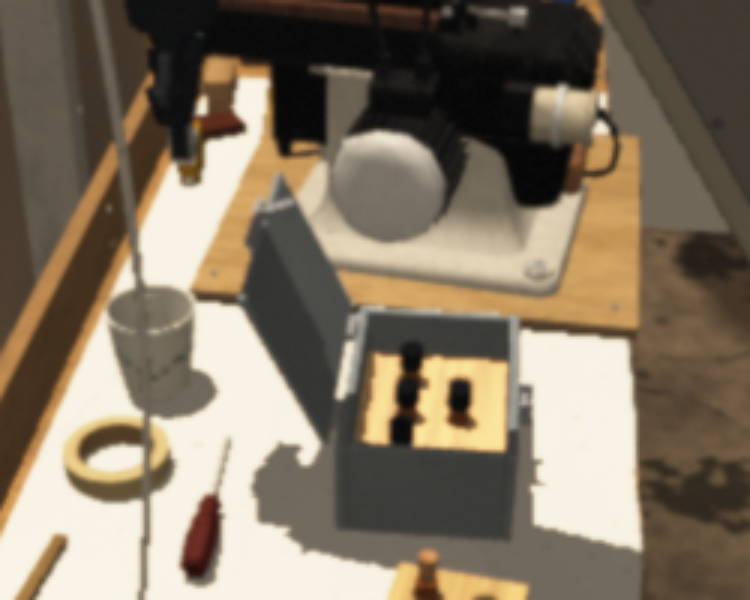

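jog_arm([
  [[0,0,0.12,0,0,0,255],[0,0,0.12,0,0,0,255],[0,0,0.095,0,0,0,255],[0,0,0,0,0,0,255],[0.06,0,0,0,0,0,255],[0.06,0,0,0,0,0,255],[0.06,0,0,0,0,0,255],[0.06,0,0,0,0,0,255],[0.06,0,0,0,0,0,255],[0.06,0,0,0,0,0,255]],
])

```text
clock: 44.9
tcp_pos: [0.6163, -0.1329, 0.2321]
orientation: [0.004, 0.002, 1.0, -0.001]
wrist_force: [5.4, 0.4, 19.1]
finger_gap: 0.0
grip_force: 1.3
```

jog_arm([
  [[-0.03,0,0,0,0,0,255],[0,0,-0.06,0,0,0,255],[0,0,-0.04,0,0,0,255],[0,0,0,0,0,0,255]],
])

```text
clock: 45.3
tcp_pos: [0.6242, -0.1329, 0.256]
orientation: [0.002, 0.002, 1.0, -0.001]
wrist_force: [0.4, 0.6, 0.2]
finger_gap: -0.0001
grip_force: 0.0
```

jog_arm([
  [[0.05,0,0,0,0,0,255],[0.05,0,0,0,0,0,255],[0.05,0,0,0,0,0,255],[0.05,0,0,0,0,0,255],[0.05,0,0,0,0,0,255],[0.03,0,0,0,0,0,255]],
])

```text
clock: 45.9
tcp_pos: [0.5529, -0.1322, 0.253]
orientation: [0.001, 0.002, 1.0, -0.0]
wrist_force: [2.0, -0.3, -0.8]
finger_gap: -0.0002
grip_force: 0.8
```

jog_arm([
  [[0.048,0,0.02,0,0,0,255],[0.048,0,0.024,0,0,0,255],[0.048,0,0.026,0,0,0,255],[0.048,0,0.03,0,0,0,255],[0.042,0,0.032,0,0,0,255],[0.041,0,0.032,0,0,0,255],[0.041,0,0.032,0,0,0,255]],
])

```text
clock: 46.6
tcp_pos: [0.4741, -0.132, 0.2038]
orientation: [0.001, 0.002, 1.0, -0.0]
wrist_force: [1.6, -0.4, 0.2]
finger_gap: -0.0001
grip_force: 0.6
```

jog_arm([
  [[0.032,0,0.041,0,0,0,255],[0.032,0,0.041,0,0,0,255],[0.032,0,0.042,0,0,0,255],[0.02,0,0.036,0,0,0,255],[0.016,0,0.036,0,0,0,255],[0.014,0,0.036,0,0,0,255],[0.01,0,0.036,0,0,0,255],[0.005,0,0.024,0,0,0,255],[0.005,0,0.024,0,0,0,255],[0,0,0,0,0,0,255]],
])

```text
clock: 47.6
tcp_pos: [0.432, -0.1313, 0.1239]
orientation: [-0.001, 0.002, 1.0, 0.0]
wrist_force: [-0.2, -0.2, -0.2]
finger_gap: -0.0002
grip_force: 0.0
```

jog_arm([
  [[0,0,0.012,0,0,0,255],[0,0,0.012,0,0,0,255],[0,0,0.012,0,0,0,255],[0,0,0.012,0,0,0,255],[0,0,0,0,0,0,255]],
])

```text
clock: 48.1
tcp_pos: [0.4325, -0.1317, 0.1127]
orientation: [-0.0, 0.002, 1.0, -0.0]
wrist_force: [0.1, 0.9, 0.4]
finger_gap: 0.0002
grip_force: 0.1
```

Run:
```python
from h import *
c=cam('side'); print(env.get_state()['tcp_pos'],env.get_state()['wrist_force'])
cv2.imwrite('pics/s3.png',cv2.resize(c['pixels'][100:250,200:370],None,fx=4,fy=4,interpolation=2)[:,:,::-1])
```

```text
[ 0.43259545 -0.13163448  0.11269031] [ 0.83491386 -0.06627345 -0.64592892]
```

View pics/s3.png

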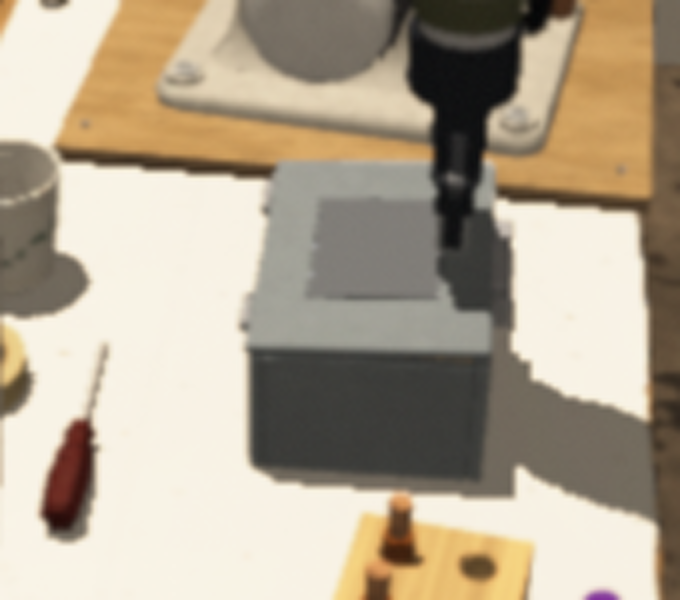

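The door is almost flat on the box with the finger over it at (455,240). I press on in small steps.

jog_arm([
  [[0,0,0.008,0,0,0,255],[0,0,0.008,0,0,0,255],[0,0,0.006,0,0,0,255],[0,0,0,0,0,0,255]],
])

```text
clock: 48.55
tcp_pos: [0.4325, -0.1316, 0.1069]
orientation: [-0.0, 0.002, 1.0, 0.0]
wrist_force: [-0.4, -0.1, -0.3]
finger_gap: 0.0
grip_force: 0.0
```

jog_arm([
  [[0,0,0.008,0,0,0,255],[0,0,0.006,0,0,0,255],[0,0,0.006,0,0,0,255],[0,0,0,0,0,0,255]],
])

```text
clock: 48.95
tcp_pos: [0.4329, -0.1318, 0.1055]
orientation: [0.001, 0.002, 1.0, -0.001]
wrist_force: [-9.0, 4.1, 29.8]
finger_gap: -0.0
grip_force: 14.9
```

jog_arm([
  [[0,0,-0.02,0,0,0,255],[0,0,-0.1,0,0,0,255],[0,0,-0.16,0,0,0,255],[0,0,-0.16,0,0,0,255],[0,0,-0.12,0,0,0,255],[0.1,-0.12,0,0,0,0,255],[0.1,-0.12,0,0,0,0,255],[0.1,-0.12,0,0,0,0,255],[0.1,-0.12,0,0,0,0,255],[0,0,0,0,0,0,255]],
])

```text
clock: 49.95
tcp_pos: [0.33, -0.2541, 0.2422]
orientation: [-0.0, 0.005, 1.0, -0.001]
wrist_force: [0.2, 1.0, 0.1]
finger_gap: -0.0005
grip_force: 0.0
```

Run:
```python
from h import *
p=[.4853,-.1323,.005]
for n in('side','top'):
    c=cam(n)
    r=spotter.landmark_of('door_edge',n)[0]
    for h in(.098,.106):
        print(n,r['uv'],r['conf'],h,[np.round(proj(c,world(p,.084-.164*np.cos(a),0,h+.164*np.sin(a))),1) for a in(0,.05,.1)])
    if n=='side': a=cv2.resize(c['pixels'][130:230,245:340],None,fx=4,fy=4,interpolation=2)
    else: b=cv2.resize(c['pixels'][185:275,260:360],None,fx=4,fy=4,interpolation=2); print(stand_top(c))
o=np.zeros((400,780,3),np.uint8); o[:a.shape[0],:380]=a; o[:b.shape[0],380:]=b
cv2.imwrite('pics/d1.png',o[:,:,::-1])
```

```text
side [318.3, 164.4] 0.66 0.098 [array([321.7, 165.9]), array([321.8, 163.5]), array([321.8, 161.1])]
side [318.3, 164.4] 0.66 0.106 [array([321.9, 163.6]), array([322. , 161.1]), array([322. , 158.7])]
top [309.6, 254.8] 0.92 0.098 [array([310. , 256.5]), array([310.4, 256.4]), array([310.7, 256.2])]
top [309.6, 254.8] 0.92 0.106 [array([310.4, 256.5]), array([310.7, 256.5]), array([311.1, 256.3])]
[199.7 244.4  63.3  39.1   9.5]
```

View pics/d1.png

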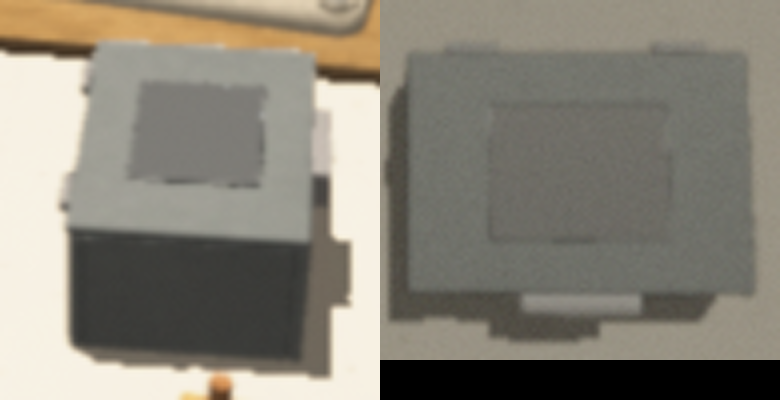

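The top door lies flat in both views. The stand's top-view centre has shifted from row 237.7 to 244.4, so it was knocked about 2 cm. I'll probe the door height at the front and near the hinge, then check the stand.

jog_arm([
  [[-0.1,0.12,0,0,0,0,255],[-0.1,0.12,0,0,0,0,255],[-0.1,0.12,0,0,0,0,255],[-0.06,0.12,0,0,0,0,255],[0,0,0,0,0,0,255],[0,0,0.16,0,0,0,255],[0,0,0.16,0,0,0,255],[0,0,0.14,0,0,0,255],[0,0,0.06,0,0,0,255],[0,0,0,0,0,0,255],[0,0,0.01,0,0,0,255],[0,0,0.008,0,0,0,255],[0,0,0.008,0,0,0,255],[0,0,0,0,0,0,255]],
])

```text
clock: 51.55
tcp_pos: [0.4229, -0.1318, 0.1063]
orientation: [0.001, 0.002, 1.0, -0.0]
wrist_force: [-0.6, 1.6, -0.4]
finger_gap: -0.0002
grip_force: 0.0
```

jog_arm([
  [[0,0,0.006,0,0,0,255],[0,0,0.004,0,0,0,255],[0,0,0,0,0,0,255],[0,0,0,0,0,0,255]],
])

```text
clock: 51.95
tcp_pos: [0.4231, -0.132, 0.1057]
orientation: [0.001, 0.002, 1.0, -0.001]
wrist_force: [-5.2, 2.3, 18.1]
finger_gap: -0.0002
grip_force: 9.0
```

jog_arm([
  [[0,0,-0.04,0,0,0,255],[-0.12,0,0,0,0,0,255],[-0.12,0,0,0,0,0,255],[-0.12,0,0,0,0,0,255],[0,0,0,0,0,0,255],[0,0,0.03,0,0,0,255],[0,0,0.008,0,0,0,255],[0,0,0.002,0,0,0,255],[0,0,0,0,0,0,255],[0,0,0,0,0,0,255]],
])

```text
clock: 52.95
tcp_pos: [0.5134, -0.1323, 0.1059]
orientation: [0.002, 0.002, 1.0, -0.001]
wrist_force: [-0.1, 2.4, 13.9]
finger_gap: 0.0001
grip_force: 7.5
```

The door height is 0.1057 m at the front and 0.1059 m near the hinge, so it is flat and on its catch. I retreat and check the stand.

jog_arm([
  [[0,0,-0.04,0,0,0,255],[0,0,-0.16,0,0,0,255],[0,0,-0.18,0,0,0,255],[0,0,-0.16,0,0,0,255],[0.02,0.12,0,0,0,0,255],[0.03,0.12,0,0,0,0,255],[0.04,0.12,0,0,0,0,255],[0.04,0.12,0,0,0,0,255],[0.04,0.12,0,0,0,0,255],[0.04,0.12,0,0,0,0,255],[0.04,0.1,0,0,0,0,255],[0,0,0,0,0,0,255],[0,0,0,0,0,0,255]],
])

```text
clock: 54.25
tcp_pos: [0.45, 0.0734, 0.2381]
orientation: [-0.0, 0.002, 1.0, -0.0]
wrist_force: [0.3, -0.1, -1.0]
finger_gap: 0.0001
grip_force: 0.0
```

Run:
```python
from h import *
save(cam('wrist'),'e1'); print(env.get_state()['tcp_pos'],env.get_state()['wrist_force'])
```

```text
[0.4504433  0.07286247 0.23813867] [-0.51542112 -0.64041733  0.30643939]
```

View pics/e1.png

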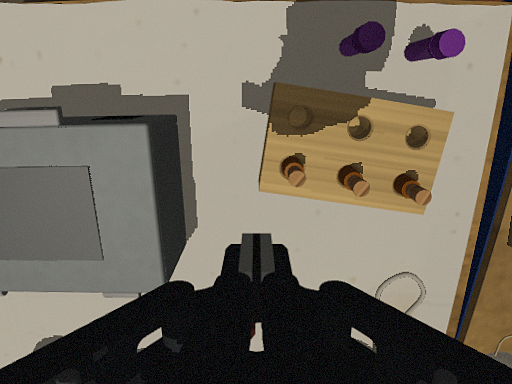

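The stand is flat, with its three corks seated at (295,172), (353,183) and (413,190). The box is shut at the left.

```bash
python3 -c "
from h import *
print(ticket.hand_in())"
```

```text
the job is handed in; nothing more can be done
None
```

The job is handed in: all 3 dried vials are in the stand, all 4 fresh vials are in the box, and the door is pressed shut and lies flat; the hand-in returned no verdict.

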